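# Swap the battery packs in the charging dock

## Robot

A 6-joint arm with a two-finger parallel gripper is mounted at the origin on the work surface. World frame = base frame: x ahead of the robot, y to its left, z up, the work surface at z = 0. Lengths are in m, angles in rad, forces in N, time in s.
With the tool pointing down it reaches from about 0.35 to 0.725 m from the base axis. Payload 4.3 kg.
Tool frame: the origin (TCP) lies at the very end of the fingers, on their centre line; the grasp point (between the pads) lies 19 mm behind it (tcp_to_grasp is the distance from the TCP to the grasp point, in m); y points along the fingers, x is the direction in which the jaws open and shut, and the axes are right-handed (so a half turn about y gives the same grasp; the last joint's range is limited). The gripper opens to 85 mm and grips with 20 to 120 N. Pads are 22 mm wide; open, the fingers measure 114 mm over their backs; the gripper's body (76 mm by 85 mm) begins 54 mm behind the grasp point. The pads swing forward as they close: fully open they stand 13 mm farther back than shut.
Start: joints at [-1.244, 0.377, 0.081, 1.274, 0, 1.46], TCP at [0.243, -0.521, 0.231] pointing down, gripper open.
Joint ranges: [-2.72, 2.72], [-0.84, 1.66], [-1.02, 1.22], [-1.77, 2.12], [-1.37, 1.28], [-3.14, 3.14]. Speed limits (rad/s): [2.57, 2.57, 3.14, 3.14, 3.14, 3.14].

## Interface

Orientations are given as a rotation vector (axis times angle).
In Python, from cell import move_ptp, servo_line, goto_joints, move_gripper, pause, solve_ik, observe, camera, camera_params, IKError, hand_in, tcp_to_grasp gives the robot as it stands. Calls block until the motion is done:
- move_ptp(position, orientation): joint-space move of the TCP to a pose.
- servo_line(position, vel=0.15, rotation=None): straight line of the TCP; rotation=None keeps the orientation; vel is the mean speed in m/s.
- goto_joints(angles): joint-space move.
- move_gripper(opening, strength=None): finger opening in m; strength is the grip in N (None keeps the last); returns when the fingers have stopped.
- pause(seconds).
- solve_ik(position, orientation): joint angles nearest the present ones, or None.
- observe(): the state.
- camera(name): name is "scene" or "top" or "wrist"; returns the picture (384x512x3 uint8, red, green, blue); there is no depth.
- camera_params(name): a dict with "camera_matrix" (3x3 intrinsics, pixels), "dist_coeffs" ([k1, k2, p1, p2, k3] as OpenCV has them; the pictures are not rectified), "origin" and "rotation" of the camera in the world; the wrist camera has in their place "tool_from_camera" (4x4, takes a point from camera to tool coordinates, whose origin is the TCP and whose axes are the tool frame's). Camera axes: x right, y down, z forward; pixel columns grow to the right and rows downward; lengths in m; the calibration is good to about 2 mm. A picture is of the moment at which its call begins: read the wrist's pose just before it. camera_params takes no time and is no camera call.
A pose or a line that the arm cannot do raises IKError and nothing moves.
- hand_in(): hands the job in, once; it reports no verdict.
The state is a dict: "clock": time; "joint_pos": joint angles; "qd": joint speeds; "effort": joint torques, N m; "ee_pos": TCP position; "orientation": TCP orientation; "force": force on the tool from outside, world axes, zero at the start; "torque": the same for the moment, N m; "width": finger opening in m.
Only numpy, scipy, OpenCV 4.12 (cv2) and the standard library are available. Lean on these libraries where they do the work, as an engineer would, in place of code of your own. Each camera call takes 0.05 s, during which the arm holds its last target.

## Task

The packs in the charging dock are charged: squeeze the lock tab on the dock's retaining bar and, keeping it squeezed, slide the bar fully open, then lift the charged packs out and lay them flat in the tray. Put every discharged pack from the mat into a bay of its own, hooking its lip under the ledge and swinging it down until it lies flat, and then, with the tab squeezed again, slide the bar fully closed over the packs so that it locks. Leave the phone, the prying stick and the screw tin where they are.

Things in the scene. Friction and masses are not known exactly. Their poses are not given: they have to be found in the camera images.
- dock: grey charging dock, fixed, 265 x 206 mm, on the 3 mm blue mat. Origin: on the mat below the middle of the middle bay; x points from the ledge side (far from the robot) to the bar side (nearest the robot), y to the robot's right, z up. Three bays side by side along y, 62 mm apart, each 56 mm wide (3 mm play either side of a pack), floor 30 mm above the mat, walls 10 mm high between them. A seated pack is loose until the bar is closed
- ledge (a point): middle of the top edge of the aluminium ledge that overhangs the -x ends of all bays: underside 10 mm and top 14 mm above the bay floor, edge at dock x -48 mm; the slot below it is closed at x -58 mm. A pack goes in with its tongue end held up 10 to 20 degrees: its lip is slid under the ledge along -x, then it is swung down. It comes out the same way
- end_wall (a point): middle of the top edge of the solid wall at the bays' +x ends: at dock x 59 mm, 12 mm above the bay floor. Because of it a pack cannot be dropped or slid in flat
- bay1 (a point): middle of the floor of the right-hand (dock +y) bay, axes as the dock's; a seated pack has its origin here (within 3 mm) and its x axis along the dock's, lip under the ledge
- bay2 (a point): middle of the floor of the middle bay, axes as the dock's; a seated pack has its origin here (within 3 mm) and its x axis along the dock's, lip under the ledge
- bay3 (a point): middle of the floor of the left-hand (dock -y) bay, axes as the dock's; a seated pack has its origin here (within 3 mm) and its x axis along the dock's, lip under the ledge
- bar (a joint): aluminium retaining bar, 200 mm wide, sliding along the dock's x with about 1.5 N: 0 closed (covers the tongues' ends by 9 mm, underside 14 mm above the bay floor), 0.048 m fully open (towards the robot). A lock tooth drops into notches at 0, 0.016, 0.032 and 0.048 m (1.5 mm play) and holds there unless the tab is squeezed; let go between notches, it locks at the next one
- tab (a joint): lock tab of the bar, a dark upright plate beside the bar's fixed fin, moving towards it along the dock's -y: 0 released, 0.008 m squeezed to its stop (the tooth is free from about 0.006 m). Spring: 4 N at rest, about 7 N fully squeezed; it springs back by itself
- bar_grip (a point): where to squeeze, moving with the bar: midway between the outer faces of fin and squeezed tab, 19 mm above the carriage plate and 19 mm below both tops; axes as the dock's. Fin (44 mm long in x): outer face 11 mm to the -y side. Tab (40 mm long in x): outer face 19 mm to the +y side at rest, 11 mm squeezed. So 30 mm across at rest, 22 mm squeezed
- new1: discharged battery pack, dark plastic, 112 x 50 x 48 mm, 220 g; lies on the mat right of the dock, lip end roughly away from the robot. May be absent. Origin: middle of the underside, x along its length, z up. Block x -40 to 42, 24 high; lip in line with the underside at x -56 to -40, 44 wide, 5 thick; tongue at x 42 to 56, 50 wide, 12 high; pull rib on top at x -25 to 25, 16 wide, z 24 to 48 mm
- new2: another discharged pack, the same shape and frame as new1, on the mat. May be absent
- new3: another discharged pack, the same shape and frame as new1, on the mat. May be absent
- old1: charged pack, the same shape and frame as new1, that starts seated in the right-hand bay. May be absent
- old2: charged pack, the same shape and frame as new1, that starts seated in the middle bay. May be absent
- old3: charged pack, the same shape and frame as new1, that starts seated in the left-hand bay. May be absent
- tray: grey open tray for charged packs, fixed, at the left, 150 (x) x 160 (y) x 26 mm high, walls 4 mm. Origin: centre of its underside. Holds two packs side by side, lengths along its x (either way round), 36 mm either side of its middle
- tray_in (a point): centre of the tray's inner floor, axes as the tray's
- phone: opened black phone, 150 x 72 x 8 mm, lying at the far left. Bystander
- spudger: orange plastic prying stick, 150 x 9 x 6 mm, far right. Bystander
- tin: round metal screw tin, diameter 68 mm, 28 mm high, beyond the dock. Bystander
Mind the look-alikes: they are no part of the job. What is shaped like the new3 but blue is not meant.

How it is judged:
On the way, in this order (a step that is already met when the one before it is completed fails the run):
1. the retaining bar is fully open (value of joint bar above 0.045 m), for 0.2 s.
2. with the bar still open, every discharged pack lies seated in a bay and every charged pack lies flat in the tray (((distance between new1 and bay1 below 0.008 m and z of new1 in the frame of bay1 below 0.004 m) or (distance between new1 and bay2 below 0.008 m and z of new1 in the frame of bay2 below 0.004 m) or (distance between new1 and bay3 below 0.008 m and z of new1 in the frame of bay3 below 0.004 m)) and angle between each of new1, new2, new3's own z axis and vertical below 0.05 rad and ((distance between new2 and bay1 below 0.008 m and z of new2 in the frame of bay1 below 0.004 m) or (distance between new2 and bay2 below 0.008 m and z of new2 in the frame of bay2 below 0.004 m) or (distance between new2 and bay3 below 0.008 m and z of new2 in the frame of bay3 below 0.004 m)) and ((distance between new3 and bay1 below 0.008 m and z of new3 in the frame of bay1 below 0.004 m) or (distance between new3 and bay2 below 0.008 m and z of new3 in the frame of bay2 below 0.004 m) or (distance between new3 and bay3 below 0.008 m and z of new3 in the frame of bay3 below 0.004 m)) and horizontal distance between each of old1, old2, old3 and tray_in below 0.065 m and z of each of old1, old2, old3 in the frame of tray_in below 0.006 m and angle between each of old1, old2, old3's own z axis and vertical below 0.08 rad and value of joint bar above 0.02 m), for 0.2 s.
3. the bar is closed and locked: its tab has sprung back (value of joint bar below 0.003 m and value of joint tab below 0.002 m), for 0.2 s.
At the end, for the whole second after the job is handed in: every discharged pack seated in a bay (within 8 mm of the bay's middle, on its floor within 4 mm, level within 3 degrees), every charged pack flat on the tray's floor (level within 4.5 degrees), the bar closed within 3 mm with its tab sprung back (within 2 mm), all at rest (all of step 3 and ((distance between new1 and bay1 below 0.008 m and z of new1 in the frame of bay1 below 0.004 m) or (distance between new1 and bay2 below 0.008 m and z of new1 in the frame of bay2 below 0.004 m) or (distance between new1 and bay3 below 0.008 m and z of new1 in the frame of bay3 below 0.004 m)) and angle between each of new1, new2, new3's own z axis and vertical below 0.05 rad and ((distance between new2 and bay1 below 0.008 m and z of new2 in the frame of bay1 below 0.004 m) or (distance between new2 and bay2 below 0.008 m and z of new2 in the frame of bay2 below 0.004 m) or (distance between new2 and bay3 below 0.008 m and z of new2 in the frame of bay3 below 0.004 m)) and ((distance between new3 and bay1 below 0.008 m and z of new3 in the frame of bay1 below 0.004 m) or (distance between new3 and bay2 below 0.008 m and z of new3 in the frame of bay2 below 0.004 m) or (distance between new3 and bay3 below 0.008 m and z of new3 in the frame of bay3 below 0.004 m)) and horizontal distance between each of old1, old2, old3 and tray_in below 0.065 m and z of each of old1, old2, old3 in the frame of tray_in below 0.006 m and angle between each of old1, old2, old3's own z axis and vertical below 0.08 rad and linear speed of each of new1, new2, new3, old1, old2, old3 below 0.02 m/s); the robot touches nothing.
It fails at once if the phone is shifted more than 30 mm (distance of phone from where it was at the start of the episode above 0.03 m).
It fails at once if the prying stick is shifted more than 30 mm (distance of spudger from where it was at the start of the episode above 0.03 m).
It fails at once if the screw tin is shifted more than 30 mm (distance of tin from where it was at the start of the episode above 0.03 m).
Of new1, new2, new3 only 2 to 3 are there at a start; the rules pass over those that are not, and their reading is None.
Of old1, old2, old3 only 2 to 2 are there at a start; the rules pass over those that are not, and their reading is None.
At some moment in a run one of new1, new2, new3 may be knocked a few centimetres aside while the robot is not near it.
Once in a run the grip may slacken for a moment while it holds something.
It also fails if it takes over 200 s, if anything falls off the work surface, if the arm or the gripper's body presses on something with over 40 N, if the wrist force passes 120 N, or if a joint passes its speed limit or range.

## Working session

There is one attempt and no reset: what is moved stays moved. The work goes in short steps, each a Python script; the robot and the scene stay as the last script left them, time stands still between calls to the robot, and variables do not carry over. Pictures are saved under pics/ and viewed, and the job is handed in when it is done.

```bash
ls -la; mkdir -p pics
python3 - <<'E'
from cell import *
import cv2,numpy as np
o=observe();print(o)
for n in["scene","top","wrist"]:
    im=camera(n);cv2.imwrite(f"pics/{n}0.png",cv2.cvtColor(im,cv2.COLOR_RGB2BGR));p=camera_params(n);print(n,{k:np.round(np.array(v),4).tolist() for k,v in p.items()})
print(tcp_to_grasp)
E
```

```text
total 12
drwxr-xr-x  3 agent agent 4096 Dec  6 19:49 .
drwxr-xr-x 23 root  root  4096 Dec  6 19:49 ..
drwxr-xr-x  2 agent agent 4096 Dec  6 19:49 pics
{'clock': 0.0, 'joint_pos': array([-1.24426809e+00,  3.78065197e-01,  7.96556916e-02,  1.27441288e+00,
       -1.23090442e-05,  1.46048385e+00]), 'qd': array([ 0.0007553 ,  0.00038252, -0.00101101, -0.00020823, -0.00095017,
        0.00016998]), 'effort': array([ 1.13279752e-03, -4.63600910e+01,  2.69878668e+01,  2.06400821e-02,
       -1.50146338e-04,  7.75639052e-06]), 'ee_pos': array([ 0.2430567 , -0.52038767,  0.2303712 ]), 'orientation': array([-1.38346847,  0.88283275, -0.88022868]), 'force': array([ 0.31943018,  0.23113683, -0.03182841]), 'torque': array([ 0.07441781,  0.01903208, -0.0690076 ]), 'width': 0.08526761096848563}
scene {'camera_matrix': [[442.5271, 0.0, 260.8883], [0.0, 442.5271, 195.8271], [0.0, 0.0, 1.0]], 'dist_coeffs': [-0.017, 0.0, 0.0, 0.0, 0.0], 'origin': [1.0808, 0.3882, 1.1642], 'rotation': [-1.0242, -2.6359, 0.7699]}
top {'camera_matrix': [[434.1753, 0.0, 259.0942], [0.0, 434.1753, 196.5454], [0.0, 0.0, 1.0]], 'dist_coeffs': [0.0379, 0.0, 0.0, 0.0, 0.0], 'origin': [0.4177, -0.1373, 1.7193], 'rotation': [-2.1562, 2.1689, -0.1205]}
wrist {'camera_matrix': [[332.8037, 0.0, 254.51], [0.0, 332.8037, 188.2466], [0.0, 0.0, 1.0]], 'dist_coeffs': [-0.0535, 0.0, 0.0, 0.0, 0.0], 'tool_from_camera': [[1.0, -0.0003, 0.0001, 0.0003], [-0.0001, -0.2856, 0.9583, -0.1423], [-0.0003, -0.9583, -0.2856, 0.0728], [0.0, 0.0, 0.0, 1.0]]}
0.0187
```

View pics/top0.png

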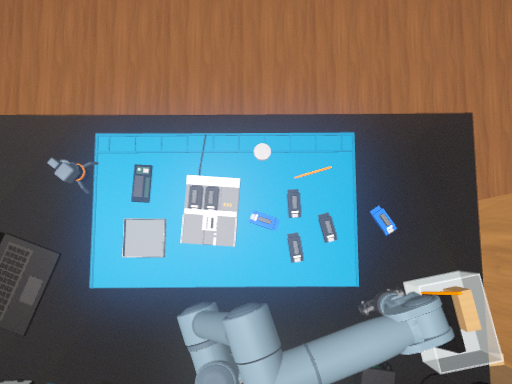

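View pics/scene0.png

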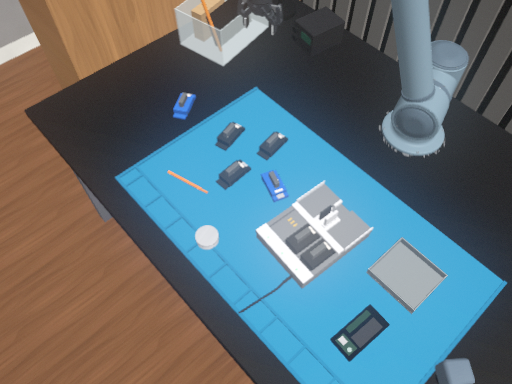

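View pics/wrist0.png

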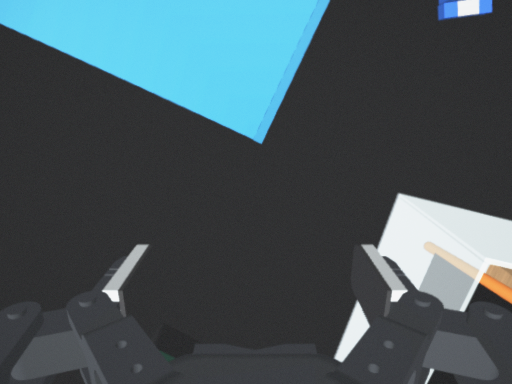

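```bash
cat > h.py <<'E'
from cell import *
import cv2,numpy as np
from scipy.spatial.transform import Rotation as R
def cam(n):
    o=observe(); p=camera_params(n); im=camera(n)
    if n=="wrist":
        T=np.eye(4);T[:3,:3]=R.from_rotvec(o['orientation']).as_matrix();T[:3,3]=o['ee_pos']
        T=T@np.array(p['tool_from_camera'])
    else:
        T=np.eye(4);T[:3,:3]=R.from_rotvec(p['rotation']).as_matrix();T[:3,3]=p['origin']
    return im,(np.array(p['camera_matrix']),np.array(p['dist_coeffs']),T)
def ray(c,uv):
    K,d,T=c
    q=cv2.undistortPoints(np.array(uv,float).reshape(-1,1,2),K,d).reshape(-1,2)
    v=np.c_[q,np.ones(len(q))]@T[:3,:3].T
    return T[:3,3],v
def onplane(c,uv,z):
    o,v=ray(c,uv); return o+v*((z-o[2])/v[:,2:3])
def tri(c1,u1,c2,u2):
    o1,v1=ray(c1,u1);o2,v2=ray(c2,u2);v1=v1[0]/np.linalg.norm(v1);v2=v2[0]/np.linalg.norm(v2)
    s=np.linalg.lstsq(np.c_[v1,-v2],o2-o1,rcond=None)[0]
    a=o1+s[0]*v1;b=o2+s[1]*v2
    return (a+b)/2,np.linalg.norm(a-b)
def proj(c,P):
    K,d,T=c; Ti=np.linalg.inv(T)
    return cv2.projectPoints(np.array(P,float).reshape(-1,3),cv2.Rodrigues(Ti[:3,:3])[0],Ti[:3,3],K,d)[0].reshape(-1,2)
def save(im,name,crop=None,s=1):
    if crop: im=im[crop[1]:crop[3],crop[0]:crop[2]]
    cv2.imwrite("pics/"+name+".png",cv2.resize(cv2.cvtColor(im,cv2.COLOR_RGB2BGR),None,fx=s,fy=s,interpolation=cv2.INTER_CUBIC))
E
python3 - <<'E'
from h import *
im,_=cam("top");save(im,"top1",(170,160,340,270),4.6)
im,_=cam("scene");save(im,"scene1",(200,110,460,300),3)
E
```

```text
(no output)
```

View pics/top1.png

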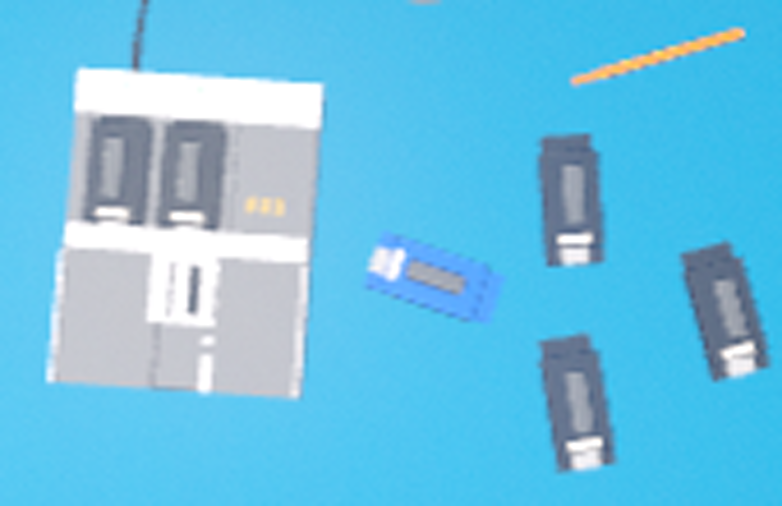

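View pics/scene1.png

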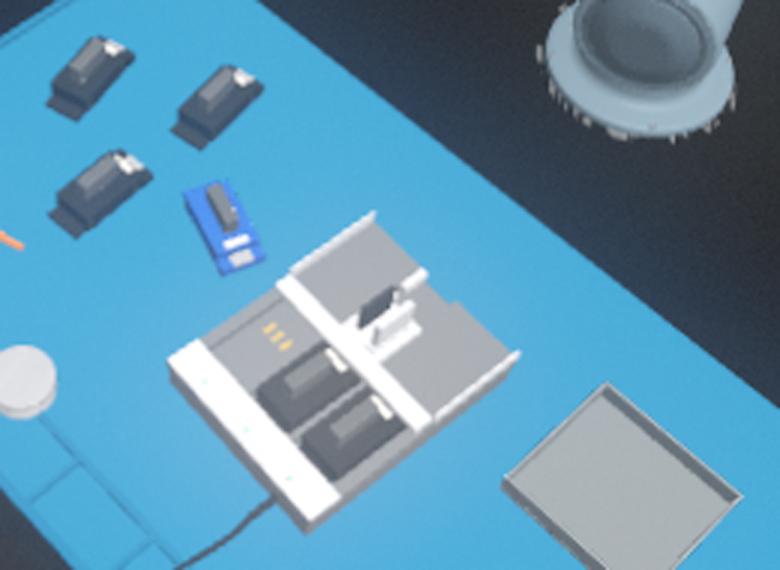

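Run:
```python
from h import *
im,c=cam("top")
f=lambda pts,z:np.round(onplane(c,np.array(pts)/4.6+[170,160],z),3).tolist()
print("dock corners z~.043:",f([(77,68),(323,85),(298,398),(47,381)],.043))
print("packs rib top z.051",f([(572,193),(735,305),(577,402)],.051))
print("old z.08",f([(115,167),(190,172)],.081))
print("tray",np.round(onplane(c,[(123,220),(165,220),(165,257),(124,258)],.029),3).tolist())
for P in [(.6,.05,.08),(.55,-.25,.05)]:
  for t in (0,10,20):
    for s in(1,-1):
      M=np.array([[0,0,-s],[s,0,0],[0,-1,0]]).astype(float)
      M=R.from_euler('y',-t,degrees=True).as_matrix()@M
      print(P,t,s,solve_ik(P,R.from_matrix(M).as_rotvec()))
```

```text
dock corners z~.043: [[0.695, 0.147, 0.043], [0.679, -0.062, 0.043], [0.415, -0.041, 0.043], [0.431, 0.168, 0.043]]
packs rib top z.051 [[0.585, -0.271, 0.051], [0.49, -0.405, 0.051], [0.411, -0.273, 0.051]]
old z.08 [[0.606, 0.108, 0.081], [0.601, 0.046, 0.081]]
tray [[0.521, 0.394, 0.029], [0.52, 0.231, 0.029], [0.377, 0.228, 0.029], [0.375, 0.385, 0.029]]
(0.6, 0.05, 0.08) 0 1 [-0.022189    0.51364732 -0.10874902  0.9484      0.         -0.022189  ]
(0.6, 0.05, 0.08) 0 -1 [-0.022189    0.51364732 -0.10874902  0.9484      0.          3.11940365]
(0.6, 0.05, 0.08) 10 1 [-0.0243865   0.38114101 -0.34363504  0.6715382   0.00423426 -0.02401616]
(0.6, 0.05, 0.08) 10 -1 [-0.0243865   0.38114101 -0.34363504  0.6715382   0.00423426  3.1175765 ]
(0.6, 0.05, 0.08) 20 1 [-0.02697768  0.27407091 -0.56638434  0.38139218  0.00922592 -0.02535145]
(0.6, 0.05, 0.08) 20 -1 [-0.02697768  0.27407091 -0.56638434  0.38139218  0.00922592  3.1162412 ]
(0.55, -0.25, 0.05) 0 1 [-0.53159505  0.54453759 -0.14164046  0.88461828  0.         -0.53159505]
(0.55, -0.25, 0.05) 0 -1 [-0.53159505  0.54453759 -0.14164046  0.88461828  0.          2.6099976 ]
(0.55, -0.25, 0.05) 10 1 [-0.58103235  0.43216079 -0.35130052  0.64099754  0.09545816 -0.57403002]
(0.55, -0.25, 0.05) 10 -1 [-0.58103235  0.43216079 -0.35130052  0.64099754  0.09545816  2.56756264]
(0.55, -0.25, 0.05) 20 1 [-0.63768017  0.34712913 -0.54636847  0.39278982  0.2050498  -0.60821136]
(0.55, -0.25, 0.05) 20 -1 [-0.63768017  0.34712913 -0.54636847  0.39278982  0.2050498   2.53338129]
```

```bash
cat >> h.py <<'E'
def ori(yaw=0.,tilt=0.):
    """tool down, jaws along world +y rotated by yaw (rad); tilt>0 (deg): tongue (robot side) up"""
    M=np.array([[0,0,-1],[1,0,0],[0,-1,0]]).astype(float)
    M=R.from_euler('y',tilt,degrees=True).as_matrix()@M
    return (R.from_euler('z',yaw)*R.from_matrix(M)).as_rotvec()
E
python3 - <<'E'
from h import *
import pickle
move_ptp([.52,.10,.26],ori());im,c=cam("wrist");save(im,"wd1",None,1.5);pickle.dump((im,c),open("wd1.pkl","wb"))
move_ptp([.52,-.02,.26],ori());im,c=cam("wrist");save(im,"wd2",None,1.5);pickle.dump((im,c),open("wd2.pkl","wb"))
print(observe()['clock'],observe()['ee_pos'])
E
```

```text
3.3667 [ 0.51996522 -0.02027249  0.25997747]
```

View pics/wd1.png

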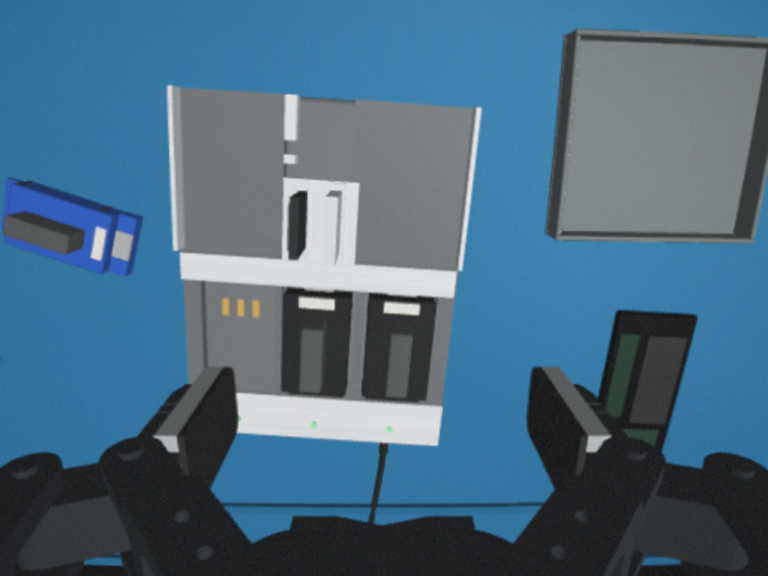

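View pics/wd2.png

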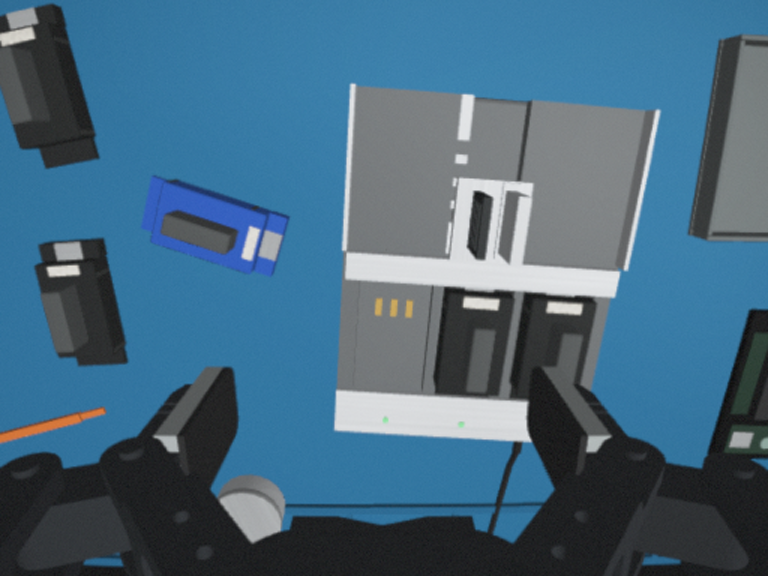

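Run:
```python
from h import *
import pickle
im,c=pickle.load(open("wd1.pkl","rb"));save(im,"c1",(105,50,330,215),3.5)
im,c=pickle.load(open("wd2.pkl","rb"));save(im,"c2",(215,50,440,215),3.5)
save(im,"c2b",(215,150,440,300),3.5)
im,c=pickle.load(open("wd1.pkl","rb"));save(im,"c1b",(105,150,330,300),3.5)
```

```text
(no output)
```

View pics/c1.png

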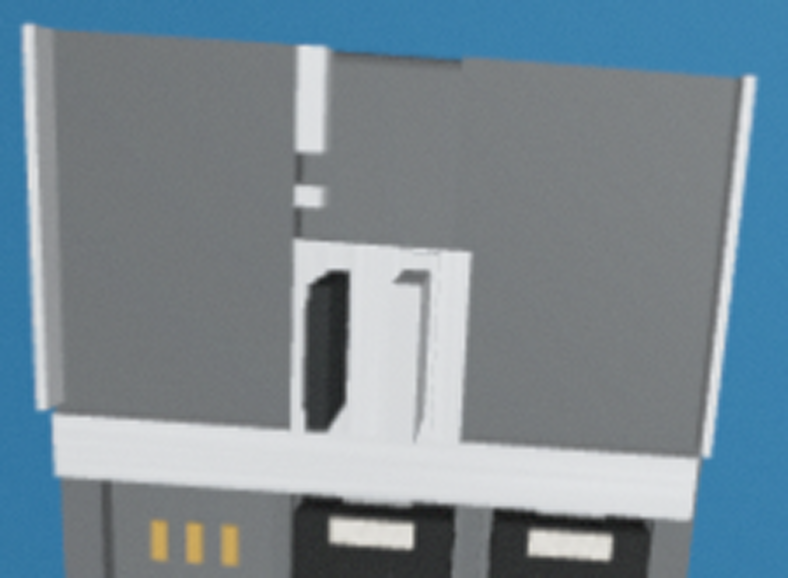

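View pics/c2.png

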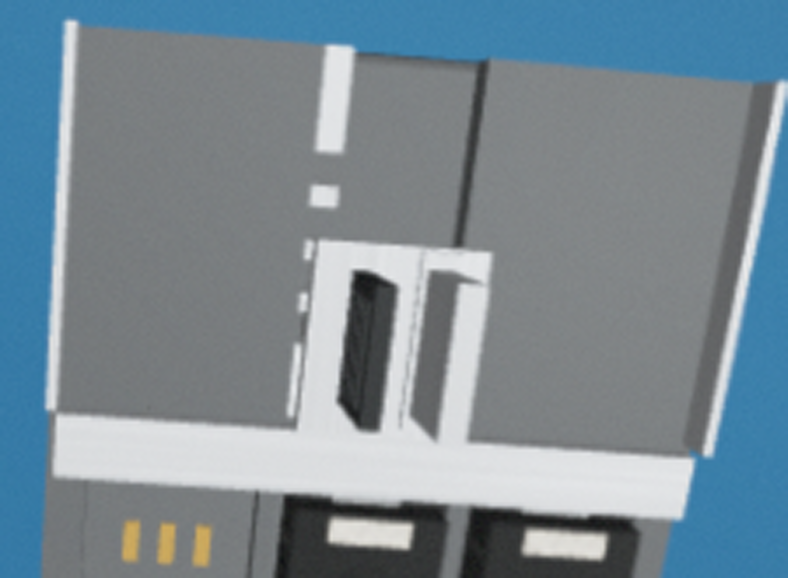

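View pics/c1b.png

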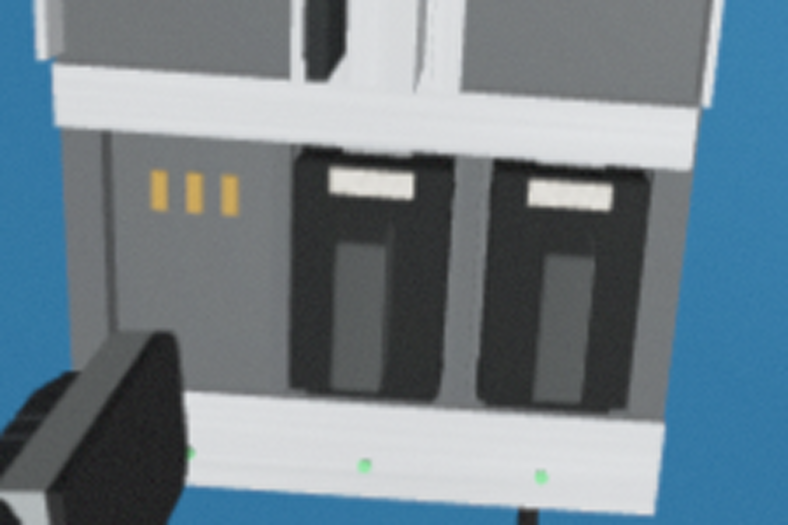

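View pics/c2b.png

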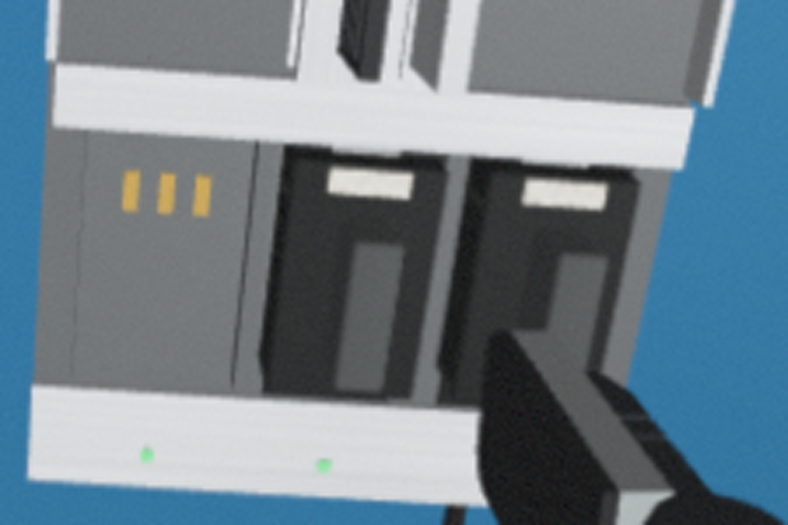

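Run:
```python
from h import *
import pickle
_,c1=pickle.load(open("wd1.pkl","rb"));_,c2=pickle.load(open("wd2.pkl","rb"))
A=lambda p,b:np.array(p)/3.5+[105,150 if b else 50]
B=lambda p,b:np.array(p)/3.5+[215,150 if b else 50]
for n,a,b,k in [("barTL",(53,413),(54,413),0),("barBL",(55,475),(53,475),0),("barBR",(692,520),(684,519),0),("barTR",(699,458),(692,458),0),
("finout",(420,285),(487,285),0),("finin",(393,283),(457,285),0),
("rib2 a",(337,243),(357,243),1),("rib2 b",(386,244),(404,245),1),("rib2 c",(331,388),(336,388),1),("rib2 d",(380,390),(383,390),1),
("rib3 a",(545,255),(563,255),1),("rib3 b",(594,257),(607,257),1),("LED1",(190,453),(147,455),1),("LED2",(365,466),(323,465),1),
("ct1",(160,191),(132,191),1),("ct2",(195,193),(166,193),1),("ct3",(230,195),(202,195),1)]:
    P,e=tri(c1,A(a,k),c2,B(b,k));print(n,np.round(P*1000,1),round(e*1000,1))
print(onplane(c1,[A((664,422),1)],.047),onplane(c2,[B((33,385),1)],.047))
```

```text
barTL [529.  -47.3  52.2] 0.1
barBL [548.2 -47.8  54.9] 0.0
barBR [563.  151.8  55.6] 0.0
barTR [544.1 153.8  51.3] 0.1
finout [485.1  71.6  92. ] 0.1
finin [485.1  64.2  89.7] 0.4
rib2 a [577.3  43.5  80.8] 0.1
rib2 b [578.4  57.9  79.5] 0.5
rib2 c [625.1  39.4  81.8] 0.1
rib2 d [626.6  54.4  80.4] 0.2
rib3 a [580.8 105.3  82.2] 0.4
rib3 b [582.8 120.   79.3] 0.5
LED1 [671.4 -18.6  45. ] 0.2
LED2 [675.4  43.1  46.1] 0.2
ct1 [577.4 -23.5  33.9] 0.1
ct2 [578.6 -12.1  32.5] 0.1
ct3 [579.1  -0.   33.3] 0.1
[[0.65757424 0.1472765  0.047     ]] [[ 0.64281641 -0.05755469  0.047     ]]
```

Run:
```python
from h import *
import pickle
for i,y in enumerate((.09,.03)):
    move_ptp([.45,y,.17],ori());im,c=cam("wrist");save(im,f"wf{i}",(100,40,420,280),2.4);pickle.dump((im,c),open(f"wf{i}.pkl","wb"))
```

```text
(no output)
```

View pics/wf0.png

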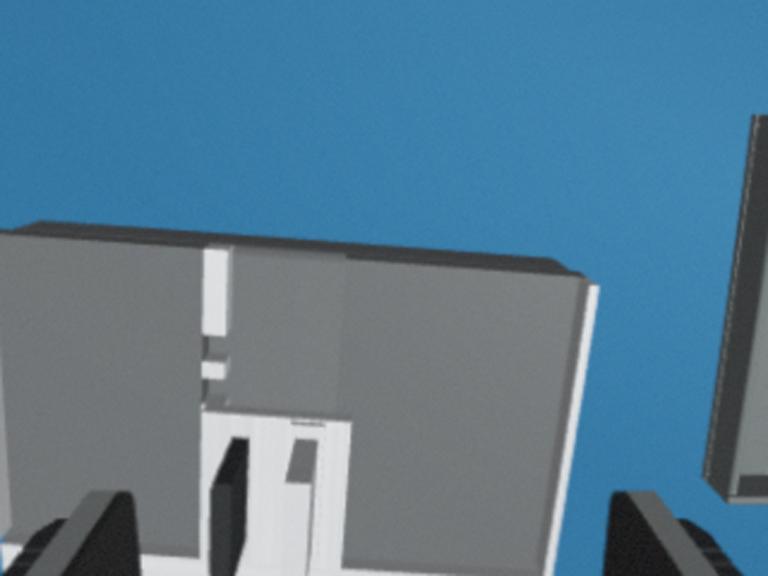

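View pics/wf1.png

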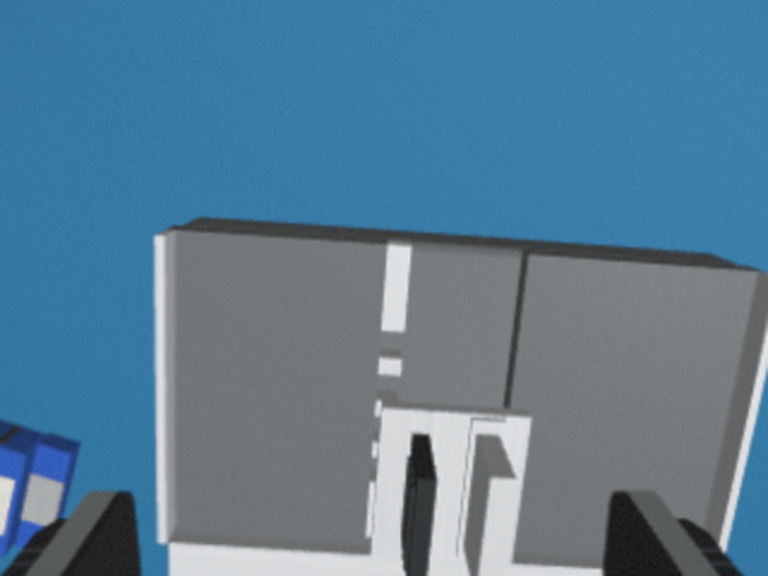

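Run:
```python
from h import *
import pickle
ims=[]
for i,cr in ((0,(175,200,260,280)),(1,(250,200,330,280))):
    im,c=pickle.load(open(f"wf{i}.pkl","rb"));g=cv2.convertScaleAbs(im,alpha=1.6,beta=20);save(g,f"wfz{i}",cr,7)
```

```text
(no output)
```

View pics/wfz0.png

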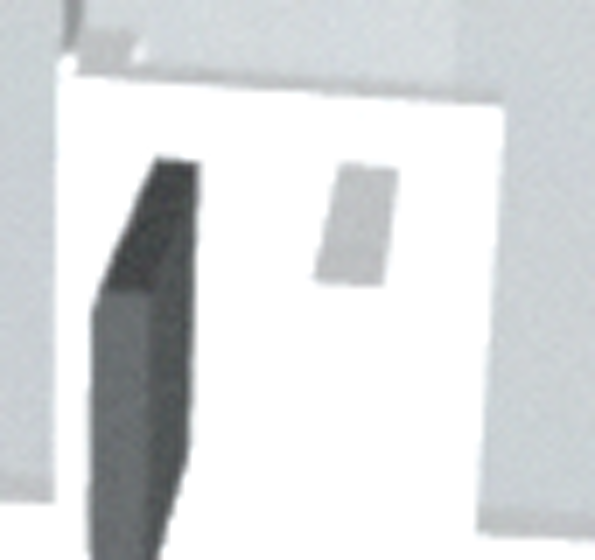

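View pics/wfz1.png

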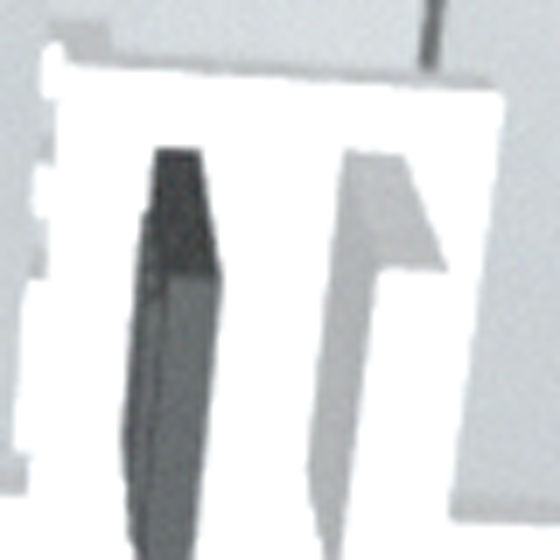

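Run:
```python
from h import *
import pickle
_,c0=pickle.load(open("wf0.pkl","rb"));_,c1=pickle.load(open("wf1.pkl","rb"))
O=np.array([.6021,.0486]);a=np.deg2rad(4.2);X=np.array([-np.cos(a),np.sin(a)]);Y=np.array([-np.sin(a),-np.cos(a)])
for n,p,q in [("tabTL",(104,289),(168,272)),("tabTR",(150,290),(220,275)),("finTL",(315,281),(378,270)),("finTR",(383,285),(447,270)),("tabBL",(155,158),(155,148)),("tabBR",(198,161),(202,150)),("finBL",(340,163),(345,150)),("plL",(65,75),(62,65)),("plR",(503,105),(505,90))]:
    P,e=tri(c0,np.array(p)/7+[175,200],c1,np.array(q)/7+[250,200]);d=P[:2]-O
    print(n,np.round(P*1000,1),round(e*1000,1),"dock",np.round([d@X*1000,d@Y*1000],1))
```

```text
tabTL [486.6  42.1  88.3] 0.5 dock [114.7  15. ]
tabTR [485.8  47.4  90.5] 0.2 dock [115.9   9.7]
finTL [486.4  64.4  87.6] 0.4 dock [116.5  -7.3]
finTR [486.4  71.7  88.1] 0.0 dock [117.1 -14.6]
tabBL [485.4  42.3  56.2] 0.2 dock [116.   14.9]
tabBR [484.9  47.7  58.2] 0.1 dock [116.9   9.5]
finBL [484.8  64.6  58.7] 0.0 dock [118.1  -7.3]
plL [476.3  31.3  52.3] 0.1 dock [124.2  26.5]
plR [478.6  83.7  55.6] 0.1 dock [125.8 -26. ]
```

```bash
cat >> h.py <<'E'
O=np.array([.6021,.0486]);YAW=-np.deg2rad(4.2);X=np.array([-np.cos(YAW),-np.sin(YAW)]);Y=np.array([np.sin(YAW),-np.cos(YAW)])
def D(x,y,z): return np.r_[O+x*X+y*Y,z]
def st(t=""):
    o=observe();print(t,"t=%.2f"%o['clock'],"p",np.round(o['ee_pos']*1000,1),"F",np.round(o['force'],1),"w %.1f"%(o['width']*1000));return o
E
python3 - <<'E'
from h import *
o=ori(YAW)
move_ptp(D(.0955,-.004,.14),o);move_gripper(.06,30);st()
servo_line(D(.0955,-.004,.057),.12);st("down")
move_gripper(.0,30);st("squeezed")
servo_line(D(.1445,-.004,.057),.05);st("slid")
move_gripper(.06);st("rel")
servo_line(D(.1445,-.004,.15),.15)
im,c=cam("top");save(im,"t2",(170,160,340,270),4.6)
E
```

```text
t=5.25 p [507.   59.4 140.5] F [-0.1 -0.1  0. ] w 59.9
down t=6.09 p [507.7  59.6  57.6] F [0.8 0.2 1.1] w 60.2
squeezed t=6.53 p [508.1  59.6  58.2] F [-1.   0.8  5.8] w 20.7
slid t=7.66 p [460.3  63.2  58.2] F [3.  0.1 8.2] w 20.5
rel t=8.12 p [457.3  63.4  56.5] F [-0.1 -0.  -0.6] w 59.9
```

View pics/t2.png

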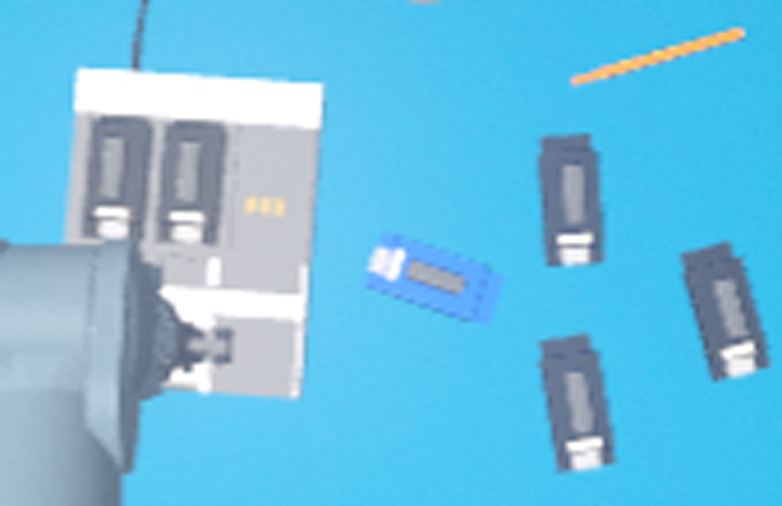

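Run:
```python
from h import *
import pickle
for i,y in enumerate((.34,.24)):
    move_ptp([.43,y,.22],ori());im,c=cam("wrist");save(im,f"wt{i}",None,1.5);pickle.dump((im,c),open(f"wt{i}.pkl","wb"))
```

```text
(no output)
```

View pics/wt0.png

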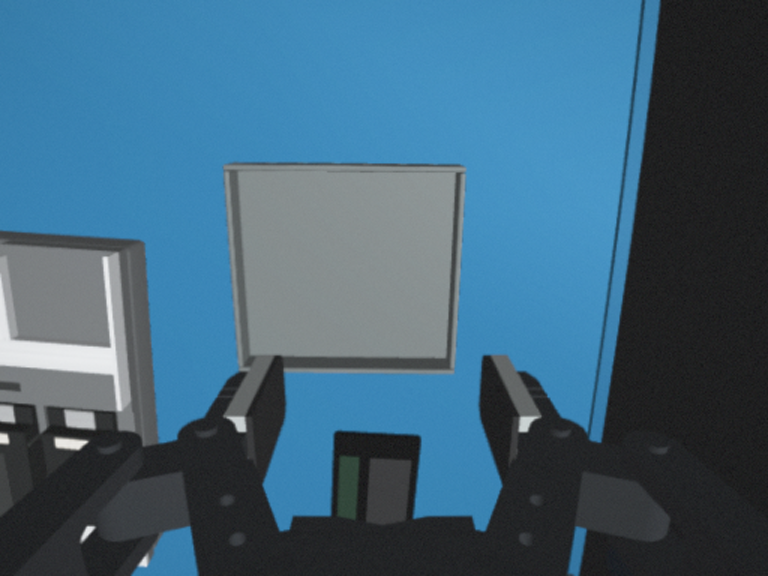

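View pics/wt1.png

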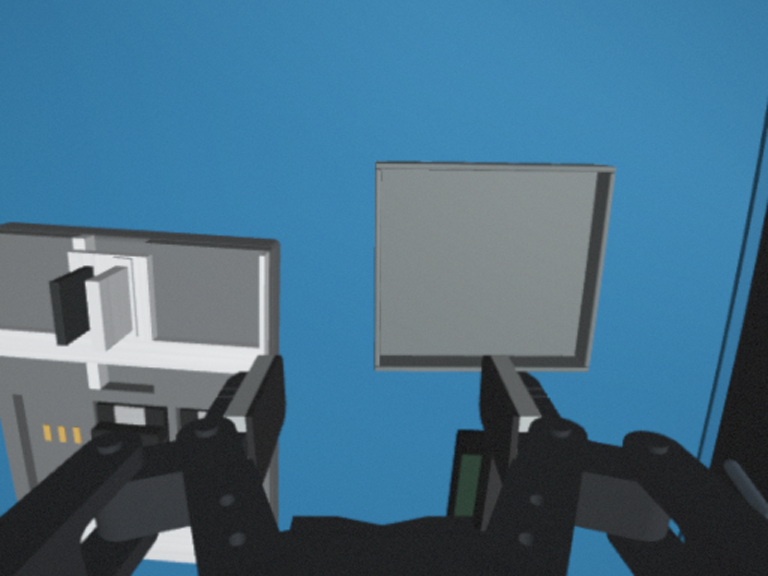

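Run:
```python
from h import *
import pickle
_,c0=pickle.load(open("wt0.pkl","rb"));_,c1=pickle.load(open("wt1.pkl","rb"))
for n,p,q in [("TL",(224,164),(376,162)),("TR",(465,166),(614,167)),("BR",(454,372),(588,370)),("BL",(239,370),(375,369)),("flBR",(447,358),(576,356)),("flBL",(247,354),(380,355))]:
    P,e=tri(c0,np.array(p)/1.5,c1,np.array(q)/1.5)
    print(n,np.round(P*1000,1),round(e*1000,1))
for p in [(272,348),(268,372)]:
    P=onplane(c1,[np.array(p)/1.5],.053)[0];d=P[:2]-O;print(P,d@X,d@Y)
```

```text
TL [375.5 234.4  26.5] 0.4
TR [377.9 393.4  25.3] 0.8
BR [526.4 391.8  27.4] 0.3
BL [524.2 232.6  28.2] 0.3
flBR [522.9 388.5  10.6] 0.1
flBL [517.1 236.3  17.3] 1.3
[0.49590377 0.16353637 0.053     ] 0.1143287710158787 -0.10685008388647678
[0.51383953 0.15950862 0.053     ] 0.0961461922516481 -0.10414673499428578
```

```bash
cat >> h.py <<'E'
H=.027
def packpose(x,y,z,th,gx=0.):
    """dock coords of pack origin (z world), tilt th deg -> TCP world pos, rotvec"""
    t=np.deg2rad(th); xx=x+gx*np.cos(t)-H*np.sin(t); zz=z+gx*np.sin(t)+H*np.cos(t)
    return D(xx,y,zz),ori(YAW,th)
def pivot(tipx,y,tipz,th,gx=0.):
    t=np.deg2rad(th); return packpose(tipx+.056*np.cos(t),y,tipz+.056*np.sin(t),th,gx)
def sl(pr,vel=.15): servo_line(pr[0],vel=vel,rotation=pr[1])
def takeout(y,x0=0.,grip=60):
    move_gripper(.040,grip)
    p,r=packpose(x0,y,.033,0); move_ptp(p+[0,0,.07],r); servo_line(p,vel=.12); st("at")
    move_gripper(0,grip); st("gripped")
    t0=-.056+x0
    for th in (3,6,9,12,14): sl(pivot(t0+.0015*th/14,y,.0335,th),.06)
    st("tilted")
    sl(pivot(t0+.016,y,.0345,14),.08); st("slid")
    sl(pivot(t0+.020,y,.10,14),.2); return st("up")
def totray(yy,xx=.451,floor=.007,yaw=-.013):
    move_ptp([xx-.0,yy,.15],ori(yaw)); st("over tray")
    servo_line([xx,yy,floor+H+.012],vel=.2); st("near")
    servo_line([xx,yy,floor+H+.001],vel=.04); st("down")
    move_gripper(.040); servo_line([xx,yy,.12],vel=.2)
E
python3 - <<'E'
from h import *
takeout(0.,0.)
E
```

```text
at t=12.75 p [602.5  49.1  60.8] F [ 0.2 -1.3  0.1] w 39.8
gripped t=13.09 p [603.2  48.6  61.4] F [-1.6  0.9  6.4] w 15.3
tilted t=14.34 p [608.   48.4  73.2] F [-3.6  0.8  5.3] w 14.7
slid t=14.68 p [593.8  49.2  73.6] F [-0.5 -0.4 -2.6] w 14.9
up t=15.15 p [591.2  49.4 139.3] F [ 0.5  0.  -2.8] w 14.3
```

Run:
```python
from h import *
totray(.349)
move_ptp([.40,.30,.22],ori());im,c=cam("wrist");save(im,"wt3",None,1.5)
```

```text
over tray t=16.41 p [451.7 348.1 149.5] F [ 1.1 -0.3 -2.6] w 14.8
near t=17.07 p [452.1 348.7  46.5] F [ 0.8 -0.3 -1.8] w 14.5
down t=17.50 p [451.7 349.5  35.7] F [-0.   0.1 -0.6] w 14.2
```

View pics/wt3.png

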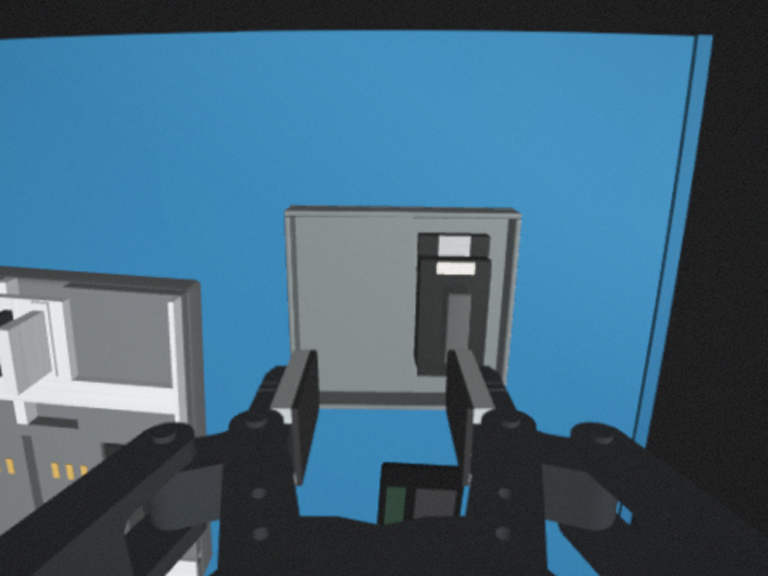

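Run:
```python
from h import *
takeout(-.062,0.)
totray(.277)
move_ptp([.40,.30,.22],ori());im,c=cam("wrist");save(im,"wt4",None,1.5)
```

```text
at t=21.13 p [607.  110.9  60.8] F [ 0.3 -0.2  0.5] w 39.9
gripped t=21.48 p [607.8 110.5  61.4] F [-1.3 -0.2  5.6] w 14.4
tilted t=22.73 p [612.6 110.3  73.1] F [-3.9  0.6  3.2] w 14.3
slid t=23.06 p [598.4 111.   73.7] F [ 0.1 -0.3 -2. ] w 14.7
up t=23.53 p [595.7 111.3 139.4] F [ 0.8 -0.1 -2.4] w 14.2
over tray t=24.43 p [451.5 276.4 149.3] F [ 0.5 -0.2 -2.2] w 14.8
near t=25.09 p [452.4 276.7  46.3] F [ 0.7  0.7 -1.2] w 14.8
down t=25.52 p [451.8 277.4  35.7] F [ 1.  -0.3 -0.3] w 14.6
```

View pics/wt4.png

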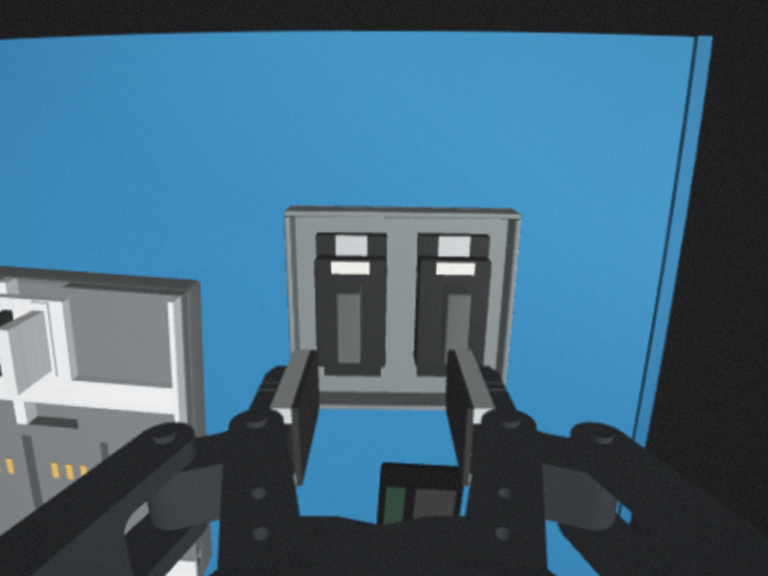

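Run:
```python
from h import *
import pickle
move_gripper(.06)
for i,p in enumerate(([.45,-.28,.27],[.45,-.34,.27])):
    move_ptp(p,ori());im,c=cam("wrist");save(im,f"wn{i}",None,1.5);pickle.dump((im,c),open(f"wn{i}.pkl","wb"))
```

```text
(no output)
```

View pics/wn0.png

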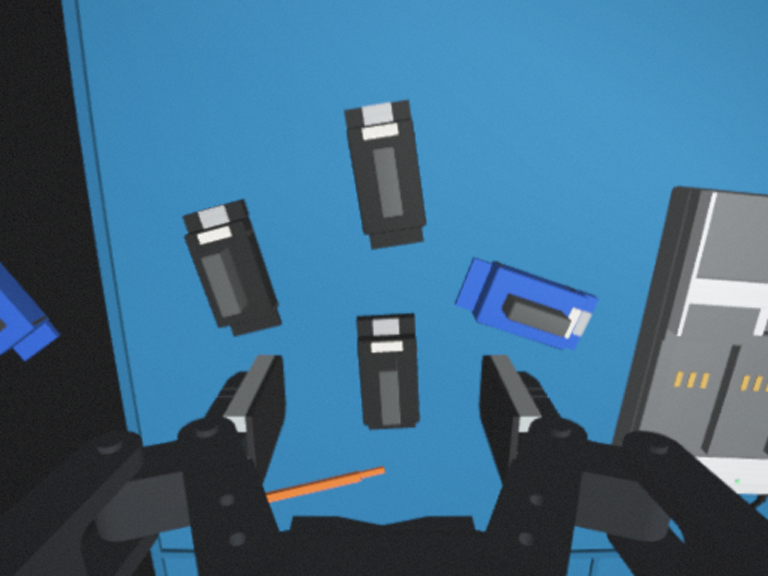

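View pics/wn1.png

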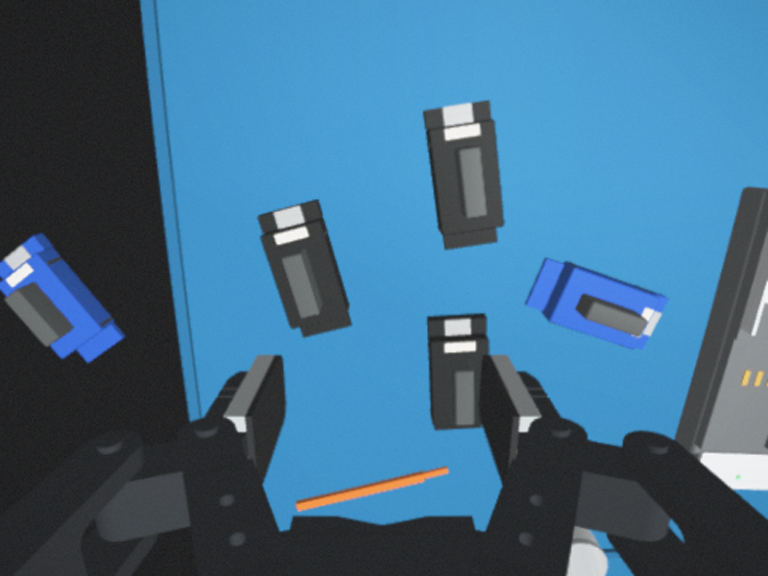

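```bash
cat >> h.py <<'E'
def ribs(im,c,z=.051,lo=75,hi=135):
    """find ribs: grey, saturation low blobs, ~50x16mm on plane z. returns list (uv, xy, yaw, L, W)"""
    hsv=cv2.cvtColor(im,cv2.COLOR_RGB2HSV)
    m=((hsv[...,1]<60)&(hsv[...,2]>lo)&(hsv[...,2]<hi)).astype(np.uint8)*255
    m=cv2.morphologyEx(m,cv2.MORPH_OPEN,np.ones((3,3),np.uint8))
    out=[]
    for k in cv2.findContours(m,cv2.RETR_EXTERNAL,cv2.CHAIN_APPROX_NONE)[0]:
        if cv2.contourArea(k)<100: continue
        w=onplane(c,k.reshape(-1,2),z)[:,:2].astype(np.float32)
        (cx,cy),(a,b),_=r=cv2.minAreaRect(w*1000); bx=cv2.boxPoints(r)
        e=bx[1]-bx[0] if np.linalg.norm(bx[1]-bx[0])>np.linalg.norm(bx[2]-bx[1]) else bx[2]-bx[1]
        if e[0]<0:e=-e
        L,W=max(a,b),min(a,b)
        if 40<L<60 and 11<W<22:
            M=cv2.moments(k);out.append(((M['m10']/M['m00'],M['m01']/M['m00']),np.array([cx,cy])/1000,np.arctan2(e[1],e[0]),L,W))
    return out
E
python3 - <<'E'
from h import *
import pickle
d=[pickle.load(open(f"wn{i}.pkl","rb")) for i in(0,1)]
im=d[0][0];print(im[115,258],im[100,258],im[120,240],im[185,150],im[262,259])
for i in(0,1):
    for r in ribs(*d[i]): print(i,np.round(r[0],1),np.round(r[1],4),round(np.rad2deg(r[2]),1),np.round(r[3:],1))
E
```

```text
[111 115 115] [111 115 115] [57 60 60] [103 107 108] [102 105 106]
0 [259.5 264.8] [ 0.5838 -0.2731] 3.4 [49.7 15.3]
0 [359.3 212. ] [ 0.5144 -0.157 ] 71.0 [47.9 14.8]
0 [147.5 189.7] [ 0.4878 -0.4009] 14.8 [49.4 18. ]
0 [258.4 121. ] [ 0.4109 -0.2752] 8.9 [49.3 15.5]
1 [309.7 265. ] [ 0.5837 -0.2731] 4.6 [50.6 15.6]
1 [410.2 211.7] [ 0.5144 -0.1577] 70.9 [48.3 15.3]
1 [201.3 189.4] [ 0.4874 -0.4005] 14.8 [49.8 19.6]
```

```bash
cat >> h.py <<'E'
def pickmat(xy,yaw,grip=60,base=.003):
    move_gripper(.045,grip); r=ori(yaw)
    move_ptp([*xy,base+H+.08],r); servo_line([*xy,base+H],vel=.12); st("at")
    move_gripper(0,grip); st("gripped")
    servo_line([*xy,.16],vel=.2); return st("up")
def insert(y,gx=0.):
    t0=-.056
    p=pivot(t0+.020,y,.11,14,gx); move_ptp(*p); st("over bay")
    sl(pivot(t0+.018,y,.05,14,gx),.15); sl(pivot(t0+.016,y,.0348,14,gx),.05); o=st("in")
    sl(pivot(t0+.0015,y,.0343,14,gx),.04); st("hooked")
def swing(y,gx=0.):
    t0=-.056
    for th in (12,9,6,3,1.5,0): sl(pivot(t0+.0015*th/14,y,.0335,th,gx),.05)
    st("flat"); move_gripper(.040); st("rel")
    p,r=packpose(gx,y,.033,0); servo_line(p+[0,0,.09],vel=.2)
E
python3 - <<'E'
from h import *
move_ptp([.45,-.28,.25],ori());im,c=cam("wrist")
L=ribs(im,c)
for r in L: print(np.round(r[0],1),np.round(r[1],4),round(np.rad2deg(r[2]),1),np.round(r[3:],1))
r=min(L,key=lambda r:np.hypot(*(r[1]-[.584,-.273])))
pickmat(r[1],r[2])
im,c=cam("wrist");save(im,"hold1",None,1.5)
E
```

```text
[257.9 273.9] [ 0.5835 -0.2732] 3.5 [48.5 15.3]
[362.6 219.2] [ 0.5145 -0.1574] 71.2 [47.9 14.6]
[140.3 195.5] [ 0.4878 -0.4006] 14.2 [49.3 18.4]
[256.9 123.5] [ 0.4109 -0.2752] 9.0 [49.4 15.5]
at t=32.24 p [ 584.  -273.8   31.2] F [ 0.6 -0.5  0.4] w 44.6
gripped t=32.62 p [ 584.4 -273.7   31.3] F [-0.2  0.4  5.5] w 14.7
up t=33.42 p [ 582.6 -272.7  158.3] F [-0.1 -0.  -2.4] w 14.8
```

View pics/hold1.png

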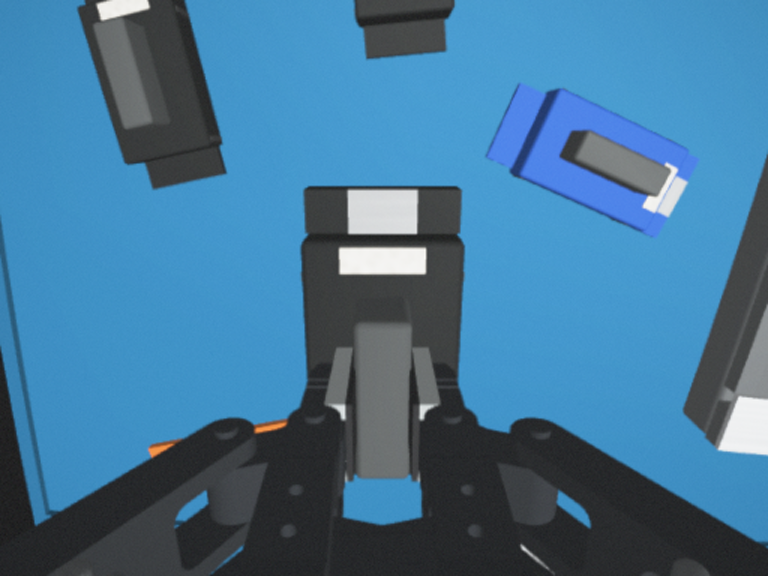

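```bash
cat >> h.py <<'E'
def heldgx(im):
    """rib near-end edge row in image -> pack x offset of grasp (gx = TCP along pack x)"""
    p=camera_params("wrist");K=np.array(p['camera_matrix']);d=np.array(p['dist_coeffs']);T=np.array(p['tool_from_camera'])
    col=cv2.GaussianBlur(cv2.cvtColor(im,cv2.COLOR_RGB2GRAY),(3,3),0)[190:235,248:264].mean(1)
    g=np.diff(col);r=190+np.argmax(g)+.5
    q=cv2.undistortPoints(np.array([[[255.,r]]]),K,d)[0,0];v=T[:3,:3]@[q[0],q[1],1]
    s=(-(.048-H)-T[1,3])/v[1]; P=T[:3,3]+s*v
    return r,P,.025-P[2]   # tool z = pack +x ; tcp at pack x = 25 - P.z
E
python3 - <<'E'
from h import *
im,c=cam("wrist");print(heldgx(im))
E
```

```text
(np.float64(214.5), array([-8.03583657e-05, -2.10000000e-02,  2.57741485e-02]), np.float64(-0.0007741484587842629))
```

Run:
```python
from h import *
insert(-.062,-.0005)
im,c=cam("wrist");save(im,"ins1",None,1.5);print(heldgx(im))
im,c=cam("scene");save(im,"ins1s",(250,170,400,290),5)
```

```text
over bay t=34.95 p [595.7 110.1 149.6] F [-0.2 -0.4 -1.9] w 14.5
in t=35.96 p [599.3 111.   74.4] F [-0.4 -0.1 -2.1] w 14.8
hooked t=36.48 p [614.3 109.9  73.9] F [ 0.1 -0.  -0.9] w 14.7
(np.float64(214.5), array([-5.06372937e-05, -2.10000000e-02,  2.56608329e-02]), np.float64(-0.0006608329412037817))
```

View pics/ins1.png

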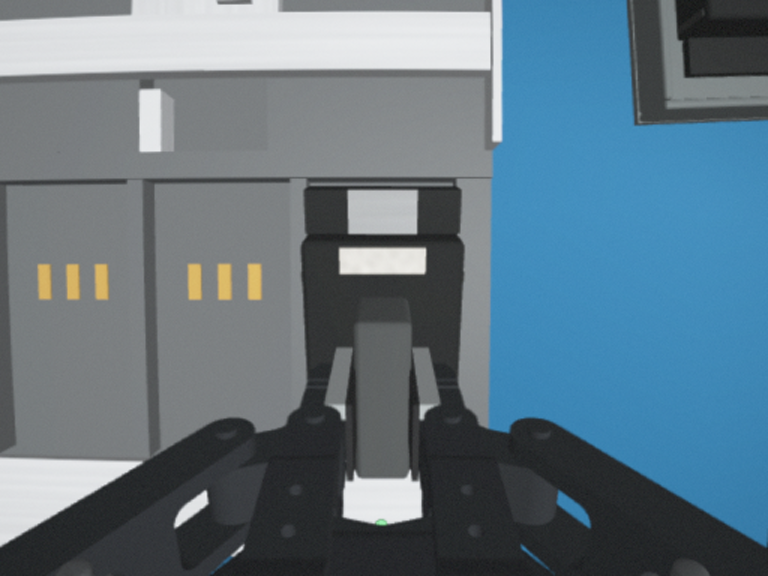

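View pics/ins1s.png

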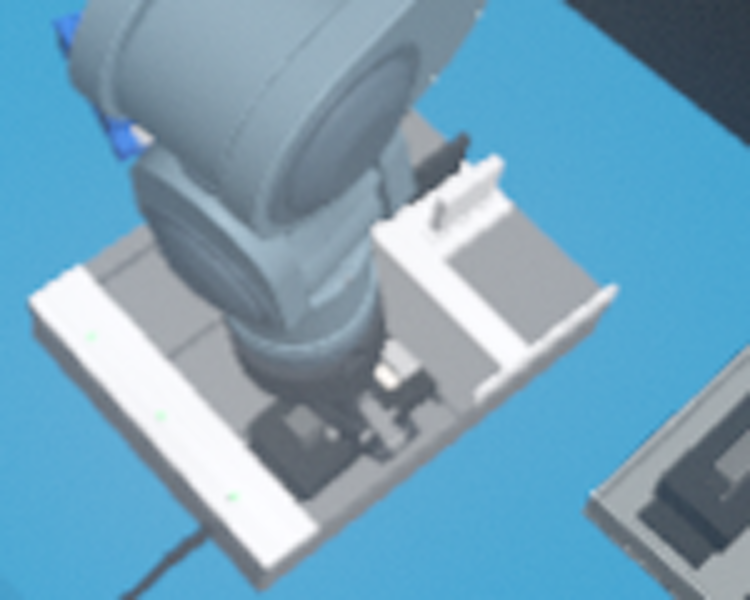

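```bash
cat >> h.py <<'E'
def look(name,p=(.50,.05,.26)):
    move_ptp(list(p),ori());im,c=cam("wrist");save(im,name,None,1.5)
    for r in ribs(im,c,.081):
        d=r[1]-O;print("rib dock xy %.1f %.1f"%(d@X*1000,d@Y*1000),"yaw",round(np.rad2deg(r[2]),1),np.round(r[3:],1))
    return im,c
E
python3 - <<'E'
from h import *
swing(-.062,-.0005)
look("bay3")
E
```

```text
flat t=38.08 p [608.6 110.2  61.3] F [ 1.6 -1.4  4.3] w 14.9
rel t=38.44 p [606.5 110.4  59.8] F [-0.2  0.3  0.7] w 40.0
rib dock xy 12.7 -66.1 yaw 20.0 [52.2 13.3]
rib dock xy 80.5 192.5 yaw 71.6 [44.3 13.1]
rib dock xy 122.2 -232.9 yaw -89.8 [45.  16.5]
```

View pics/bay3.png

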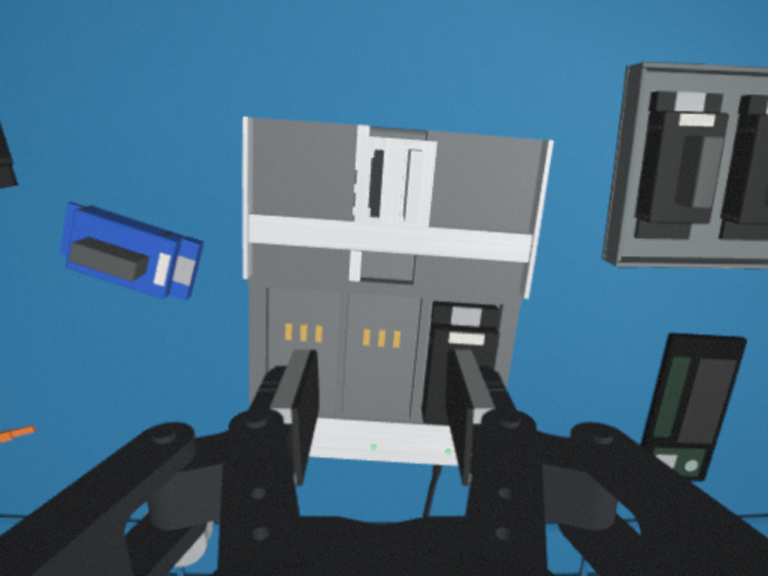

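Run:
```python
from h import *
move_ptp([.45,-.28,.25],ori());im,c=cam("wrist");save(im,"wn4",None,1.5)
L=ribs(im,c)
for r in L: print(np.round(r[0],1),np.round(r[1],4),round(np.rad2deg(r[2]),1),np.round(r[3:],1))
```

```text
[315.9 253.6] [ 0.5565 -0.2086] 19.4 [54.4 15. ]
[193.1 253.6] [ 0.5566 -0.3494] -19.3 [54.3 15. ]
[364.4 218.4] [ 0.5143 -0.1573] 70.9 [47.5 14.9]
[141.6 194.9] [ 0.4877 -0.401 ] 14.8 [49.2 17.4]
[258.3 122.4] [ 0.4109 -0.2752] 8.9 [49.3 15.6]
```

View pics/wn4.png

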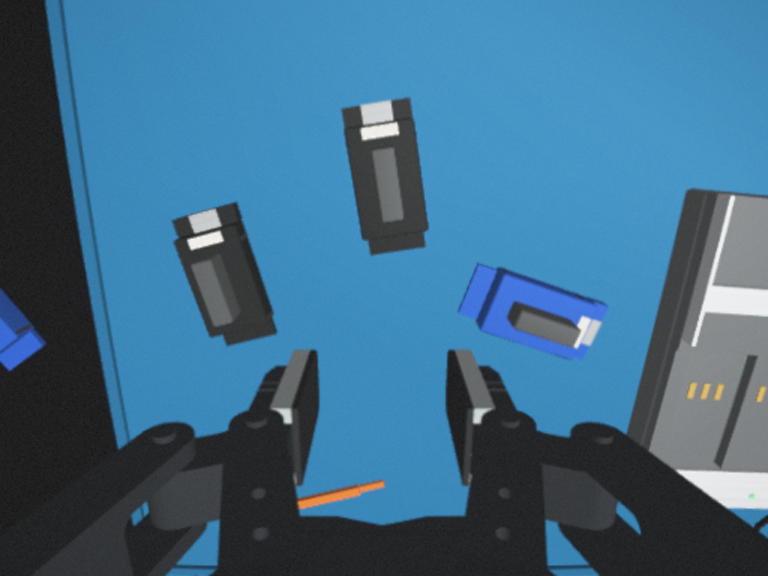

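Run:
```python
from h import *
pickmat(np.array([.4109,-.2752]),np.deg2rad(8.9))
im,c=cam("wrist");g=heldgx(im);save(im,"hold2",None,1.5);print(g)
gx=float(np.clip(g[2]+.0002,-.004,.004))
insert(0.,gx)
im,c=cam("wrist");save(im,"ins2",None,1.5);print(gx,heldgx(im))
```

```text
at t=42.78 p [ 411.9 -276.    31. ] F [ 0.2 -0.  -0.2] w 44.7
gripped t=43.16 p [ 411.7 -275.9   31. ] F [-0.1  0.6  6.4] w 14.5
up t=43.96 p [ 410.1 -274.5  158.7] F [-0.4 -0.1 -1.1] w 14.6
(np.float64(213.5), array([-9.17031749e-05, -2.10000000e-02,  2.62159183e-02]), np.float64(-0.001215918257193381))
over bay t=45.40 p [591.2  48.2 149.4] F [-0.1 -0.6 -2.1] w 14.7
in t=46.41 p [595.2  49.2  74.2] F [-1.2 -0.7 -2.4] w 14.8
hooked t=46.92 p [610.   48.   73.7] F [-0.  -0.5 -2.2] w 14.9
-0.001015918257193381 (np.float64(213.5), array([-5.06902825e-05, -2.10000000e-02,  2.60773128e-02]), np.float64(-0.0010773128203997173))
```

View pics/ins2.png

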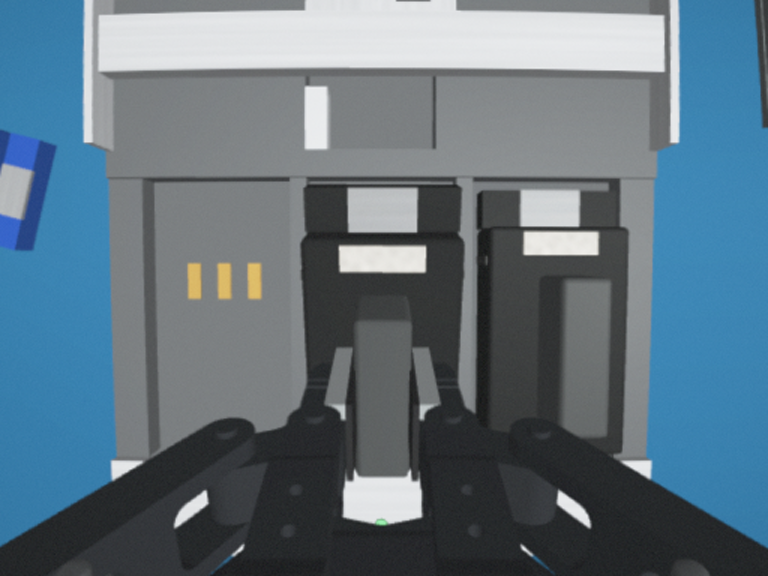

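Run:
```python
from h import *
swing(0.,-.001)
move_ptp([.45,-.30,.25],ori());im,c=cam("wrist");save(im,"wn5",None,1.5)
L=ribs(im,c)
for r in L: print(np.round(r[0],1),np.round(r[1],4),round(np.rad2deg(r[2]),1),np.round(r[3:],1))
```

```text
flat t=48.48 p [604.1  48.4  61.1] F [ 1.3 -0.3  3.3] w 14.5
rel t=48.84 p [602.5  48.5  59.9] F [-0.9  0.6 -0. ] w 40.4
[315.9 253.5] [ 0.5561 -0.2288] 20.1 [54.5 14.6]
[193.1 253.5] [ 0.5567 -0.3681] -23.6 [55.1 14.7]
[382.4 218.8] [ 0.5145 -0.1573] 71.2 [47.7 14.9]
[159.5 195.4] [ 0.488  -0.4017] 14.8 [49.2 17.1]
```

View pics/wn5.png

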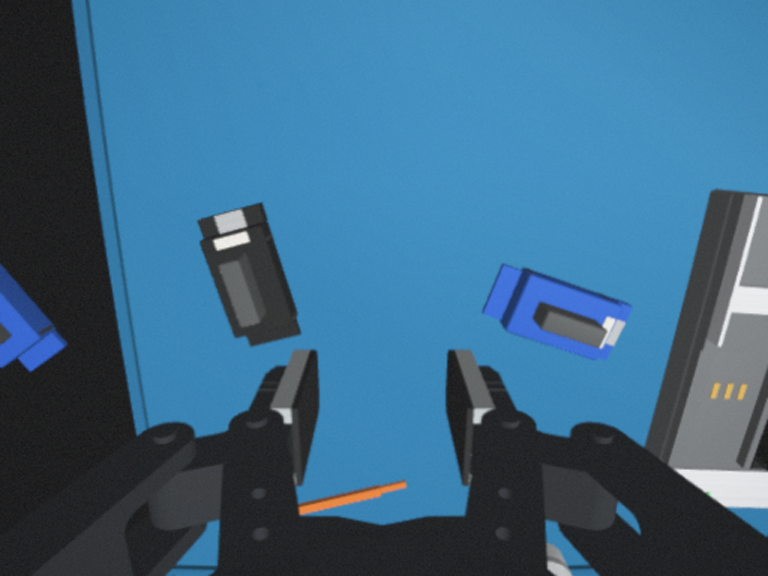

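Third pack is still at (0.488, -0.402); no knock so far. Pick it.

Run:
```python
from h import *
move_ptp([.45,-.40,.22],ori(np.deg2rad(14.8)));im,c=cam("wrist")
L=ribs(im,c)
for r in L: print(np.round(r[0],1),np.round(r[1],4),round(np.rad2deg(r[2]),1),np.round(r[3:],1))
r=min(L,key=lambda r:np.hypot(*(r[1]-[.488,-.402])))
assert np.hypot(*(r[1]-[.488,-.402]))<.008
pickmat(r[1],r[2])
im,c=cam("wrist");g=heldgx(im);save(im,"hold3",None,1.5);print(g)
gx=float(np.clip(g[2]+.0002,-.004,.004))
insert(.062,gx)
im,c=cam("wrist");save(im,"ins3",None,1.5);print(gx,heldgx(im))
```

```text
[453.2 278.9] [ 0.514  -0.1581] 71.0 [48.1 16. ]
[315.8 253.6] [ 0.5207 -0.3146] 33.6 [49.4 14. ]
[193.1 253.7] [ 0.5537 -0.4371] -8.7 [50.5 14.4]
[242. 203.] [ 0.4878 -0.4024] 14.5 [50.1 16.1]
at t=53.08 p [ 488.4 -403.3   31.4] F [-0.5  0.1 -0.7] w 45.1
gripped t=53.46 p [ 488.5 -403.2   31.3] F [-0.3 -0.5  5.8] w 14.3
up t=54.26 p [ 486.9 -401.6  158.2] F [ 0.4 -0.3 -3.5] w 14.6
(np.float64(214.5), array([-0.0001011 , -0.021     ,  0.02582635]), np.float64(-0.0008263471610006345))
over bay t=55.80 p [586.5 -13.5 149.5] F [ 0.2 -0.2 -2.3] w 14.4
in t=56.81 p [590.3 -12.7  74.4] F [ 0.1 -0.2 -2.5] w 15.0
hooked t=57.33 p [605.3 -13.8  73.9] F [ 0.4 -1.3 -1.9] w 14.8
-0.0006263471610006346 (np.float64(214.5), array([-5.06304355e-05, -2.10000000e-02,  2.56608406e-02]), np.float64(-0.0006608405701562237))
```

View pics/ins3.png

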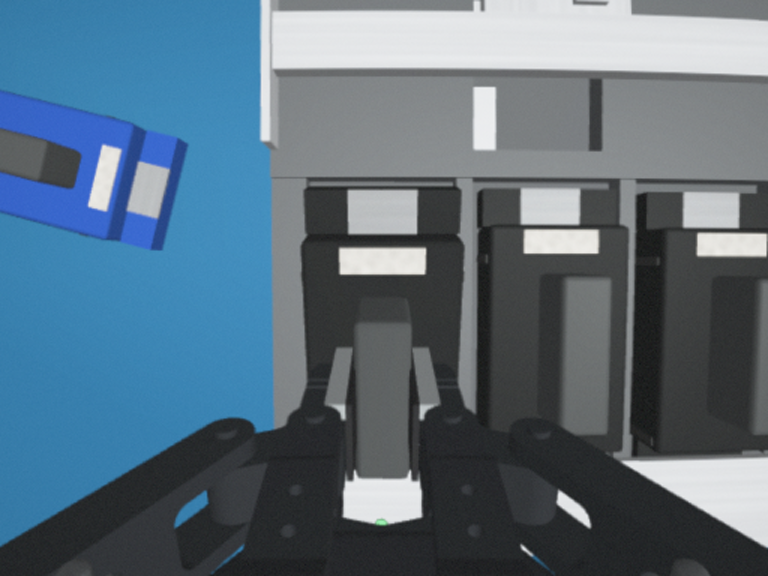

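Run:
```python
from h import *
import pickle
swing(.062,-.0006)
for i,p in enumerate(((.44,.09,.30),(.44,.01,.30))):
    d=look(f"seat{i}",p);pickle.dump(d,open(f"seat{i}.pkl","wb"))
    save(d[0],f"seatz{i}",(130,90,390,270),3)
st()
```

```text
flat t=58.88 p [599.4 -13.5  61.3] F [1.2 0.6 4.3] w 14.5
rel t=59.24 p [597.6 -13.2  59.9] F [-0.5  0.6 -0.1] w 40.0
rib dock xy -0.7 -61.8 yaw -4.3 [48.3 15.1]
rib dock xy 2.7 -87.9 yaw -4.4 [48.4 11.4]
rib dock xy -0.4 -0.3 yaw -4.1 [47.9 15.7]
rib dock xy 84.7 191.3 yaw 71.4 [45.3 13.6]
rib dock xy 177.4 -270.6 yaw -0.8 [45.2 14.7]
rib dock xy 172.8 -203.6 yaw -1.3 [45.9 14.7]
rib dock xy -0.6 0.1 yaw -3.8 [48.1 15.1]
rib dock xy -0.8 62.1 yaw -4.1 [47.8 14.9]
rib dock xy 37.8 116.7 yaw -23.1 [58.  15.1]
rib dock xy 84.2 197.9 yaw 70.9 [44.8 13.4]
rib dock xy 172.7 -198.2 yaw -0.5 [45.2 14.6]
 t=61.31 p [440.2   9.5 298.9] F [-0.5  0.8 -0.1] w 40.3
```

View pics/seatz0.png

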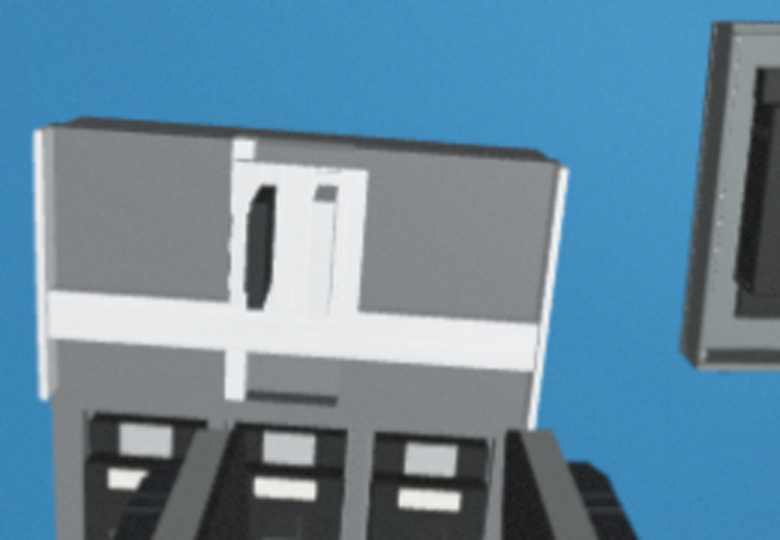

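View pics/seatz1.png

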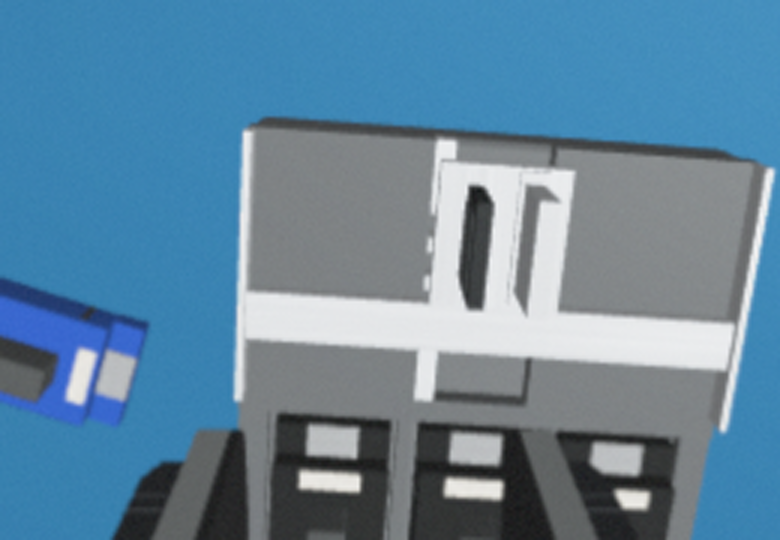

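Run:
```python
from h import *
o=ori(YAW)
move_ptp(D(.1435,-.004,.15),o);move_gripper(.06,30)
servo_line(D(.1435,-.004,.057),.12);st("down")
move_gripper(.0,30);st("squeezed")
servo_line(D(.0945,-.004,.057),.05);st("slid");pause(.3);st()
im,c=cam("wrist");save(im,"cl0",None,1.5)
```

```text
down t=63.25 p [459.9  63.1  57.6] F [ 0.3 -0.2  0. ] w 59.7
squeezed t=63.69 p [460.4  63.1  58.1] F [-0.1  0.5  4.9] w 20.4
slid t=64.83 p [508.1  59.6  58.1] F [-4.2  1.2  7.8] w 20.5
 t=65.12 p [508.1  59.6  58.1] F [-3.   0.1  7.2] w 20.3
```

View pics/cl0.png

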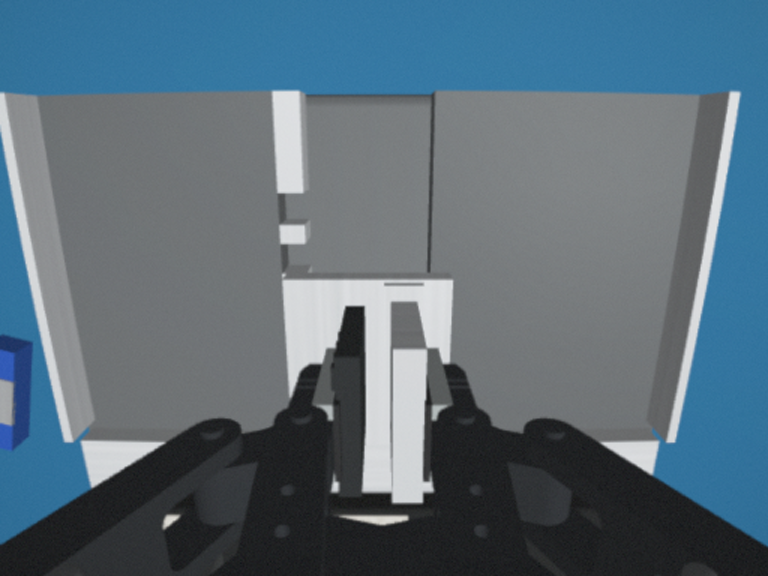

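Run:
```python
from h import *
import pickle
move_gripper(.06);st()
servo_line(D(.0945,-.004,.17),.15)
for i,y in enumerate((.10,-.02)):
    d=look(f"fin{i}",(.52,y,.26));pickle.dump(d,open(f"fin{i}.pkl","wb"))
save(d[0],"finz",(215,50,440,215),3.5)
im,c=cam("scene");save(im,"fins",(200,150,460,320),3)
```

```text
t=65.63 p [508.3  59.8  57. ] F [ 0.3 -0.3  0.5] w 59.8
rib dock xy -8.4 -148.4 yaw 28.4 [58.5 13.2]
rib dock xy -2.4 -61.8 yaw -4.2 [50.6 15. ]
rib dock xy -1.9 -0.3 yaw -4.1 [50.9 15.6]
rib dock xy 2.2 -89.1 yaw -4.6 [58.9 11.1]
rib dock xy -1.8 61.7 yaw -5.2 [50.1 15. ]
rib dock xy 79.2 188.1 yaw 70.8 [44.9 13.1]
rib dock xy 171.9 -269.6 yaw -0.9 [45.2 13.9]
rib dock xy 167.1 -203.4 yaw -0.7 [45.4 14.3]
rib dock xy -1.5 -61.4 yaw -3.9 [48.7 14.7]
rib dock xy -2.2 62.2 yaw -4.2 [50.2 14.9]
rib dock xy 78.4 198.8 yaw 71.5 [44.7 13.4]
```

View pics/finz.png

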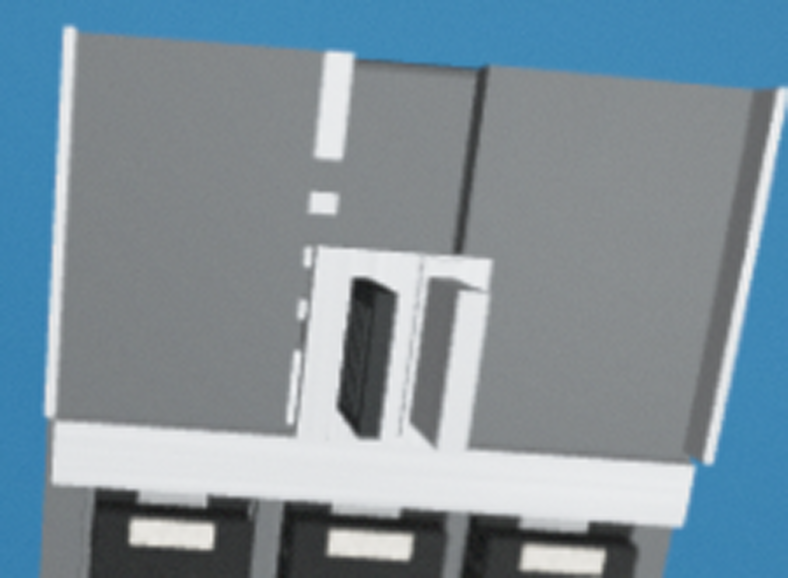

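View pics/fins.png

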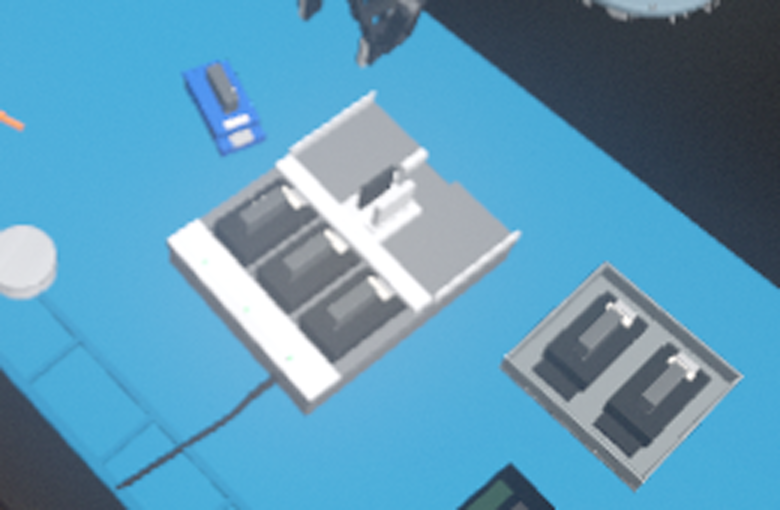

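View pics/fin0.png

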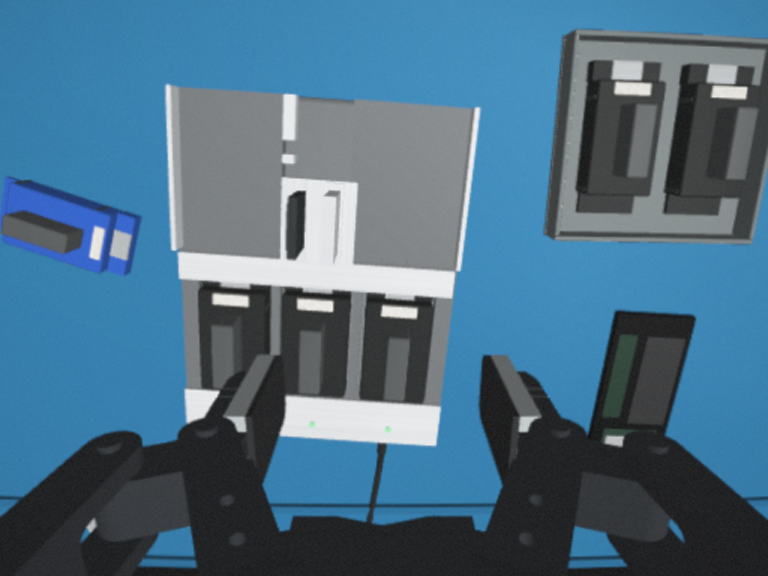

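Run:
```python
from h import *
st();hand_in();st()
```

```text
t=67.72 p [519.3 -19.6 259. ] F [-0.4  0.1 -0. ] w 60.1
the job is handed in; nothing more can be done
the job is handed in; nothing more can be done
```

I finished all the steps and handed the job in at about 68 s of robot time; hand-in gives no verdict.

**What I did:** I squeezed the tab and slid the bar fully open, measuring about 48.8 mm of travel. I moved the two charged packs from the middle and left bays to the tray. I hooked and swung the three dark discharged packs into the left, middle and right bays. Then I squeezed the tab again, slid the bar closed and released it.

**Last checks:**
- **Packs in the dock:** with the bar still open, all three ribs read within 1 mm of their bay middles. After closing, they read about 2 mm towards the ledge, inside the 8 mm limit, but part of this may be view bias. The middle pack was measured in only one of the two final views because a finger hid it in the other.
- **Bar and tab:** the bar stood in the same place against the dock rails as at the start, and the tab looked sprung back. I judged this by comparing pictures, not by measuring it again.
- **Tray:** both charged packs looked flat.
- **Bystanders:** I never touched the phone, prying stick, tin or the blue look-alike packs. They looked unmoved in the views I had, but I did not measure their positions again.
- **Disturbances:** I saw no knocked pack and no grip slackening.

The rib detector also picked up some false shapes, such as the gripper's own fingers and a blue pack's rib. I ruled these out by position.

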